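Index the powder carousel to its next stop

TASK

Unlock the jar carousel by sliding its red-posted lock bolt all the way out, then push the black handle post round counter-clockwise (seen from above) until the carousel's red index pin comes up against the yellow stop and the brass spring latch has snapped in behind it. Press the pin firmly but gently against the stop for about a second (about 12 N at the stop, never jamming it hard), then let go, leaving the carousel latched, the bolt out, and the bottle, kiln prop and cup beside it undisturbed.

Things in the scene. Friction and masses are not known exactly. Their poses are not given: they have to be found in the camera images.
- index_base: Fixed grey round flange, 376 mm across, of the carousel, on the bench. Origin on the turning axis at bench height; z up. On it turns a blue plate (216 mm across, top 42 mm above the bench) carrying three clear round jars (tops 82 mm above the bench) about 58 mm from the axis. Position and heading vary.
- table (a joint): Turning angle of the carousel plate (rad), growing counter-clockwise seen from above; starts at 0 to 0.06; locked it can turn only to about 0.1, where the index pin meets the lock bolt. It turns freely against about 1.3 N of friction at the handle, plus some 28 N per m/s of damping, and has no other detent on the way to the station.
- handle_push (a point): A point on the axis of the black upright handle post fixed on the plate: diameter 16 mm, 95 mm from the turning axis; this point is 115 mm above the bench, the post stands from 47 to 135 mm above the bench. Push the post along its circle; above 85 mm height nothing else is in the way.
- index_pin: Red upright index pin (diameter 10 mm, 20 mm tall) on a tab at the plate's edge, 124 mm from the turning axis; origin at its centre, 38 mm above the bench. It turns with the plate, 65 degrees counter-clockwise ahead of the handle post. A push on the handle arrives at the pin as 95/124 of it (less friction); over 20 N on the pin from the stop, latch or bolt is jamming.
- lock_bolt (a joint): Travel of the steel lock bolt, m: 0 = in (blocks the index pin), 0.025 = fully out, at its end stop. It slides radially outward from the turning axis and stays where it is left; about 2 N of friction.
- bolt_post (a point): A point on the axis of the red upright post on the lock bolt (diameter 16 mm, standing from 46 to 86 mm above the bench; this point is 70 mm above the bench and 155 mm from the turning axis when the bolt is in). Move it straight away from the turning axis. The guide below it is 26 mm wide and 44 mm high.
- seat (a point): Nominal place of the index pin's centre when it touches the yellow stop, 124 mm from the turning axis, 38 mm above the bench; reached after about 1.05 to 1.52 rad of turning. The yellow rigid stop and its latch are clamped by hand, so the true place is up to 12 mm before or beyond this point along the travel and must be found by feel: the push force rises steeply there.
- latch (a joint): Swing of the brass spring latch (rad): 0 = closed. From about 20 mm before it meets the stop the pin pushes it aside up to about 0.11 rad, which takes some 3 to 5 N at the handle; from about 6 mm before the stop its spring drives the pin on and it snaps shut behind it, holding it at the stop with 2 mm of play.
- glue_bottle: White squeeze bottle, 47 mm across, 128 mm tall, beside the carousel; origin at the centre of its foot. Leave it alone.
- prop: Sand-coloured round kiln prop with a hole, 31 mm across, 40 mm tall; origin at the centre of its foot. Leave it alone.
- cup: White plaster cup, 65 mm across, 53 mm tall; origin at the centre of its foot. Leave it alone.

How it is judged:
By the outcome, as a careful person would: the job done as asked, in the order asked, and still so for the second after the job is handed in, with the robot touching nothing.
It also fails if it takes over 67 s, if anything falls off the work surface, if the arm or the gripper's body presses on something with over 40 N, if the wrist force passes 120 N, or if a joint passes its speed limit or range.

ROBOT

A 6-joint arm with a two-finger parallel gripper is mounted at the origin on a cart in front of the work surface, level with it; the furniture and walls round the work are solid. World frame = base frame: x ahead of the robot, y to its left, z up, the work surface at z = 0. Lengths are in m, angles in rad, forces in N, time in s.
With the tool pointing down it reaches from about 0.25 to 0.85 m from the base axis. Payload 12.5 kg.
Tool frame: the origin (TCP) lies on the centre line of the jaws, within the pads' length; the fingertips stand 25 mm ahead of it and the grasp point (between the pads) lies 6 mm ahead of it; z points along the fingers, y is the line along which they close (so a half turn about z gives the same grasp; the last joint's range is limited). The gripper opens to 93 mm and grips with 3 to 60 N. Pads are 15 mm wide; open, the fingers measure 128 mm over their backs; the gripper's body (75 mm by 188 mm) begins 65 mm behind the grasp point.
Start: joints at [-1.217, 0.351, 1.652, -0, 1.139, -0.085], TCP at [0.234, -0.498, 0.244] pointing down, gripper open.
Joint ranges: [-2.75, 2.75], [-0.79, 2.1], [0.01, 2.65], [-1.57, 4.71], [0.07, 3.14], [-2.87, 2.87]. Speed limits (rad/s): [2.22, 2.22, 2.79, 3.14, 3.14, 3.14].

INTERFACE

Orientations are given as a rotation vector (axis times angle).
In Python, from plant import env gives the robot as it stands. Calls block until the motion is done:
- env.move_pose(position, orientation): joint-space move of the TCP to a pose.
- env.move_straight(position, max_speed=0.15, rotation=None): straight line of the TCP; rotation=None keeps the orientation; max_speed is the mean speed in m/s.
- env.set_joints(angles): joint-space move.
- env.move_gripper(opening, force=None): opening from 0.0 (shut) to 1.0 (fully open); force is the grip in N (None keeps the last); returns when the fingers have stopped.
- env.sleep(seconds).
- env.inverse_kinematics(position, orientation): joint angles nearest the present ones, or None.
- env.read_camera(name): name is "scene" or "top"; returns (picture, depth): 400x640x3 uint8, red, green, blue; 400x640 float32, m along the optical axis (not along the pixel's ray), 0 where there is no reading.
- env.camera_model(name): a dict with "camera_matrix" (3x3 intrinsics, pixels), "distortion" ([k1, k2, p1, p2, k3] as OpenCV has them; the pictures are not rectified), "rvec" (rotation vector, rad) and "tvec" (3), from world to camera coordinates, as OpenCV has them. Camera axes: x right, y down, z forward; pixel columns grow to the right and rows downward; lengths in m; the calibration is good to about 2 mm. A picture is of the moment at which its call begins. camera_model takes no time and is no camera call.
A pose or a line that the arm cannot do raises env.IKError and nothing moves.
- env.hand_in(): hands the job in; it is judged then, once.
Trained networks look in the newest picture that a camera, given by its name, has taken for a name from the list of things; names that differ only in an ending like _2 or _b are one class to them, and where a whole thing is asked for, a point or a joint stands for the part that bears it (a point fixed in the world has none). Each returns a list of dicts, best first, with "score" (0 to 1); they miss things now and then, are a little off and sometimes report something else, mostly with a low value. They report only what shows in the picture. A call takes as long as a camera call.
- env.silhouettes(camera, query): "mask" (400x640 bool, what is visible of it) and "box" ([centre column, centre row, width, height] in pixels, round what is visible of it).
Readings, each from a call of its own:
- env.read_time(): time.
- env.read_q(): joint angles.
- env.read_joint_velocities(): joint speeds.
- env.read_tau(): joint torques, N m.
- env.read_ee_pos(): TCP position.
- env.read_tool_rot(): TCP orientation.
- env.read_ft_force(): force on the tool from outside, world axes, zero at the start.
- env.read_ft_torque(): the same for the moment, N m.
- env.read_gripper_width(): opening from 0.0 (shut) to 1.0 (fully open).
- env.read_finger_force(): force on a finger pad.
Only numpy, scipy, OpenCV 4.12 (cv2) and the standard library are available. Lean on these libraries where they do the work, as an engineer would, in place of code of your own. Each camera call takes 0.05 s, during which the arm holds its last target. There are 200 camera calls.

## Working session

There is one attempt and no reset: what is moved stays moved. The work goes in short steps, each a Python script; the robot and the scene stay as the last script left them, time stands still between calls to the robot, and variables do not carry over. Pictures are saved under pics/ and viewed, at most 10 in all, crops included, and the job is handed in when it is done.

```bash
mkdir -p pics
cat > h.py <<'E'
import numpy as np, cv2
from plant import env
def save(n,img): cv2.imwrite(f'pics/{n}.png',img[:,:,::-1])
def cloud(cam,depth,mask):
    m=env.camera_model(cam);K=np.array(m['camera_matrix']);D=np.array(m['distortion'])
    R,_=cv2.Rodrigues(np.array(m['rvec'],float));t=np.array(m['tvec'],float).ravel()
    r,c=np.nonzero(mask&(depth>0));z=depth[r,c]
    p=cv2.undistortPoints(np.stack([c,r],1).astype(float)[:,None],K,D)[:,0]
    P=np.c_[p*z[:,None],z]
    return (P-t)@R
E
python3 - <<'E'
from h import *
for cam in ['scene','top']:
    im,d=env.read_camera(cam); save(cam+'0',im); np.savez('pics/%s0.npz'%cam,im=im,d=d)
    for q in ['index_base','handle_push','index_pin','bolt_post','latch','lock_bolt','glue_bottle','prop','cup']:
        for s in env.silhouettes(cam,q)[:2]:
            P=cloud(cam,d,s['mask'])
            if len(P): 
                print(cam,q,round(s['score'],2),np.round(s['box']),len(P),'med',np.median(P,0).round(3),'lo',np.percentile(P,2,axis=0).round(3),'hi',np.percentile(P,98,axis=0).round(3))
print(env.read_time(),env.read_tool_rot())
E
```

```text
scene index_base 0.73 [344. 198. 128.  90.] 8060 med [ 0.577 -0.071  0.012] lo [ 0.435 -0.286  0.004] hi [0.768 0.051 0.085]
scene index_base 0.34 [356. 221.   9.  22.] 132 med [ 0.479 -0.023  0.055] lo [ 0.456 -0.049  0.037] hi [ 0.515 -0.006  0.089]
scene handle_push 0.5 [314. 184.   9.  29.] 156 med [ 0.636 -0.028  0.087] lo [ 0.629 -0.04   0.042] hi [ 0.65  -0.023  0.135]
scene handle_push 0.18 [392. 210.  27.  20.] 314 med [ 0.465 -0.145  0.014] lo [ 0.428 -0.214  0.009] hi [ 0.498 -0.111  0.019]
scene index_pin 0.34 [390. 200.  17.  16.] 79 med [ 0.464 -0.161  0.043] lo [ 0.438 -0.193  0.012] hi [ 0.49  -0.144  0.049]
scene index_pin 0.31 [280. 234.  22.  29.] 603 med [0.629 0.125 0.032] lo [0.597 0.084 0.   ] hi [0.674 0.155 0.057]
scene bolt_post 0.58 [358. 222.   8.  28.] 154 med [ 0.478 -0.024  0.052] lo [ 0.456 -0.05   0.034] hi [ 0.517 -0.006  0.089]
scene lock_bolt 0.69 [356. 222.  12.  26.] 165 med [ 0.477 -0.022  0.048] lo [ 0.455 -0.049  0.032] hi [ 0.516 -0.002  0.089]
scene glue_bottle 0.65 [400. 143.  17.  38.] 454 med [ 0.572 -0.349  0.063] lo [ 0.557 -0.376  0.00
[... 1072 characters left out ...]
o [ 0.458 -0.052  0.032] hi [ 0.516 -0.005  0.089]
top latch 0.51 [390. 244.  17.  22.] 89 med [ 0.47  -0.163  0.045] lo [ 0.448 -0.177  0.038] hi [ 0.492 -0.145  0.048]
top lock_bolt 0.54 [339. 233.  20.  24.] 147 med [ 0.489 -0.03   0.044] lo [ 0.46  -0.052  0.031] hi [ 0.519 -0.008  0.089]
top glue_bottle 0.76 [471. 195.  33.  19.] 556 med [ 0.582 -0.35   0.083] lo [ 0.561 -0.417 -0.001] hi [ 0.607 -0.338  0.122]
top prop 0.7 [457. 239.  16.  16.] 165 med [ 0.48  -0.332  0.039] lo [ 0.466 -0.349  0.007] hi [ 0.493 -0.321  0.044]
top cup 0.74 [273. 177.  28.  27.] 549 med [0.631 0.129 0.024] lo [0.6   0.098 0.018] hi [0.657 0.155 0.057]
1.0 [-3.06624759e+00 -6.83716909e-01  8.90899696e-06]
```

Run:
```python
from h import *
from scipy.optimize import least_squares
for cam in ['top','scene']:
    f=np.load(f'pics/{cam}0.npz');im,d=f['im'],f['d']
    P=cloud(cam,d,np.ones_like(d,bool)); r,c=np.nonzero(d>0); col=im[r,c].astype(int)
    near=(np.hypot(P[:,0]-.605,P[:,1]+.118)<.22)
    blue=near&(col[:,2]>col[:,0]+40)&(abs(P[:,2]-.042)<.006)
    Q=P[blue,:2]; h=cv2.convexHull(Q.astype(np.float32))[:,0]
    s=least_squares(lambda a:np.hypot(*(h-a[:2]).T)-a[2],[.605,-.118,.108],loss='soft_l1',f_scale=.002); print(cam,'plate',s.x.round(4),blue.sum())
    fl=near&(P[:,2]<.025)&(P[:,2]>.006)
    h=cv2.convexHull(P[fl,:2].astype(np.float32))[:,0]
    s=least_squares(lambda a:np.hypot(*(h-a[:2]).T)-a[2],[.605,-.118,.188],loss='soft_l1',f_scale=.002); print(cam,'flange',s.x.round(4))
    k=near&(P[:,2]>.128); print('handle top',P[k].mean(0).round(4),np.ptp(P[k],axis=0).round(3),k.sum())
    red=near&(col[:,0]>col[:,1]+60)&(col[:,0]>col[:,2]+60)
    k=red&(P[:,2]>.080); print('bolt top',P[k].mean(0).round(4),np.ptp(P[k],axis=0).round(3),k.sum())
    k=red&(P[:,2]<.055)&(P[:,2]>.04); print('red low',P[k].mean(0).round(4),np.ptp(P[k],axis=0).round(3),k.sum())
    yel=near&(col[:,0]>130)&(col[:,1]>100)&(col[:,2]<80)
    if yel.any(): print('yel',np.median(P[yel],0).round(4),P[yel].min(0).round(3),P[yel].max(0).round(3),yel.sum())
    x=im[110:290,250:500] if cam=='top' else im[110:270,250:450]
    save(cam+'crop',cv2.resize(x,None,fx=3,fy=3,interpolation=cv2.INTER_CUBIC))
```

```text
top plate [ 0.6076 -0.1211  0.1063] 2843
top flange [ 0.609  -0.1179  0.2151]
handle top [ 0.8139 -0.1168  0.2354] [0.189 0.161 0.179] 1680
bolt top [ 0.486  -0.0258  0.0866] [0.009 0.012 0.006] 25
red low [ 0.5234 -0.0306  0.0492] [0.005 0.003 0.006] 6
yel [ 0.4975 -0.1963  0.0506] [ 0.48  -0.207  0.046] [ 0.515 -0.185  0.056] 70
scene plate [ 0.6036 -0.1201  0.1073] 1156
scene flange [ 0.5901 -0.1127  0.2018]
handle top [ 0.8129 -0.114   0.2276] [0.196 0.164 0.326] 1515
bolt top [ 0.5914 -0.0582  0.1574] [0.35  0.139 0.228] 37
red low [ 0.4994 -0.026   0.0485] [0.051 0.016 0.013] 25
yel [ 0.4863 -0.1933  0.035 ] [ 0.437 -0.204  0.015] [ 0.509 -0.144  0.049] 94
```

View pics/topcrop.png

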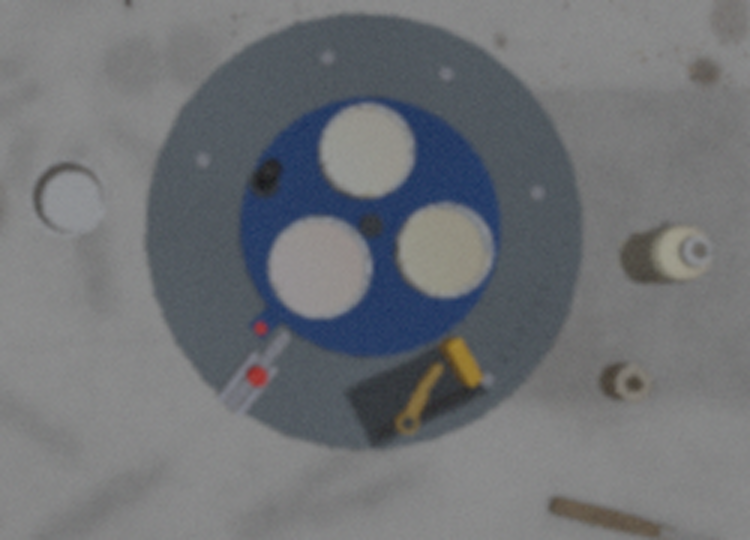

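View pics/scenecrop.png

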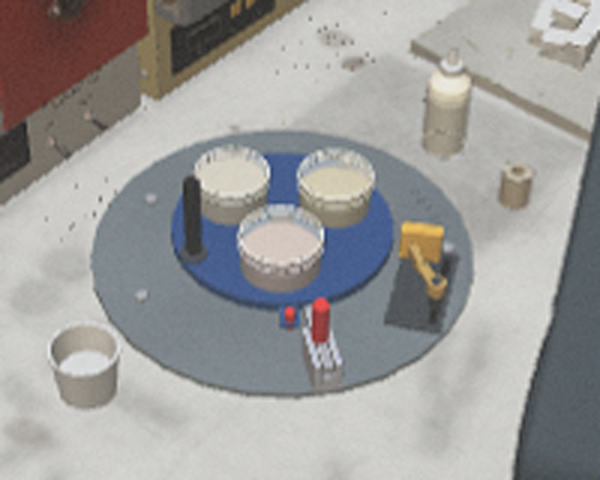

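```bash
cat >> h.py <<'E'
def rot(a):
    y=np.array([np.cos(a),np.sin(a),0]);z=np.array([0,0,-1.]);x=np.cross(y,z)
    return cv2.Rodrigues(np.c_[x,y,z])[0].ravel()
E
python3 - <<'E'
from h import *
# axis from blue rim pixels on plane z=.042
f=np.load('pics/top0.npz');im=f['im'].astype(int)
m=env.camera_model('top');K=np.array(m['camera_matrix']);D=np.array(m['distortion']);R=cv2.Rodrigues(np.array(m['rvec'],float))[0];t=np.array(m['tvec'],float).ravel()
b=((im[:,:,2]>im[:,:,0]+35)).astype(np.uint8); b[:140]=0;b[260:]=0;b[:,:320]=0;b[:,430:]=0
r,c=np.nonzero(b);h=cv2.convexHull(np.stack([c,r],1).astype(np.float32))[:,0]
p=cv2.undistortPoints(h.astype(float)[:,None],K,D)[:,0];d=np.c_[p,np.ones(len(p))]@R;C=-R.T@t
X=(C+d*((.042-C[2])/d[:,2])[:,None])[:,:2]
from scipy.optimize import least_squares
s=least_squares(lambda a:np.hypot(*(X-a[:2]).T)-.108,[.606,-.12],loss='soft_l1',f_scale=.001);A=s.x;print('axis',A.round(4))
B=np.array([.485,-.0255]);u=(B-A)/np.linalg.norm(B-A);print('bolt r',np.linalg.norm(B-A),np.degrees(np.arctan2(u[1],u[0])))
H=np.array([.640,-.032])-A;print('handle',np.linalg.norm(H),np.degrees(np.arctan2(H[1],H[0])))
np.savez('geo.npz',A=A,B=B,u=u,H=H)
yaw=np.arctan2(u[1],u[0])-np.pi/2
w=rot(yaw)
env.move_gripper(.45,force=20)
env.move_pose([*B,.19],w); print(env.read_q().round(2),env.read_time())
env.move_straight([*B,.076],max_speed=.1)
print('free',env.read_ft_force().round(2),env.read_ee_pos().round(4))
env.move_gripper(0.0,force=20)
print('grip',env.read_ft_force().round(2),env.read_gripper_width()*93,env.read_finger_force(),env.read_time())
E
```

```text
axis [ 0.607  -0.1209]
bolt r 0.15484696172554516 141.98876152545174
handle 0.09478635435760972 69.62724084872494
[-0.15  0.3   1.87 -0.    0.97 -1.06] 3.9
free [ 0.4   0.04 -0.29] [ 0.4853 -0.0255  0.0765]
grip [-5.69 -6.35  5.03] 15.52757326742156 20.001567006111145 5.7333
```

Run:
```python
from h import *
g=np.load('geo.npz');A,B,u=g['A'],g['B'],g['u']
p0=env.read_ee_pos();base=env.read_ft_force()[:2]@u
for s in list(np.arange(.005,.021,.005))+list(np.arange(.021,.0305,.001)):
    env.move_straight([*(B+u*s),.076],max_speed=.04)
    f=env.read_ft_force();d=(env.read_ee_pos()-p0)[:2]@u
    print(round(s,4),round(d,4),f.round(1),round(f[:2]@u-base,1))
    if f[:2]@u-base<-9 and s>.02: break
print(env.read_gripper_width()*93,env.read_time())
env.move_gripper(.45); e=env.read_ee_pos(); print(e,env.read_ft_force())
env.move_straight([e[0],e[1],.2],max_speed=.12)
im,d=env.read_camera('top');save('b1',cv2.resize(im[180:270,300:430],None,fx=6,fy=6,interpolation=cv2.INTER_CUBIC))
H=g['H'];a=np.arctan2(H[1],H[0])
env.move_pose([*(A+H),.2],rot(a-np.pi/2));print(env.read_q().round(2),env.read_time())
im,d=env.read_camera('scene');save('b2',cv2.resize(im[130:280,250:450],None,fx=3,fy=3,interpolation=cv2.INTER_CUBIC))
```

```text
0.005 0.0053 [-6.2 -4.3  5. ] 1.7
0.01 0.0104 [-6.  -4.6  5.7] 1.3
0.015 0.0154 [-6.4 -4.5  6. ] 1.6
0.02 0.0204 [-6.4 -5.7  6. ] 0.9
0.021 0.0211 [-5.7 -7.   4.7] -0.4
0.022 0.022 [-4.8 -7.8  3.8] -1.6
0.023 0.023 [-4.6 -6.6  3.9] -1.0
0.024 0.0239 [-4.3 -7.2  4.7] -1.6
0.025 0.0248 [-4.1 -8.1  4. ] -2.3
0.026 0.025 [ -0.2 -13.1  -0.1] -8.5
0.027 0.0251 [  3.1 -18.4  -3.9] -14.4
16.035253237757935 8.5833
[ 0.46370398 -0.00880936  0.07599274] [-0.01544898  0.31126451 -0.10388738]
[-0.12  0.56  1.44 -0.    1.14  0.23] 11.6167
```

View pics/b2.png

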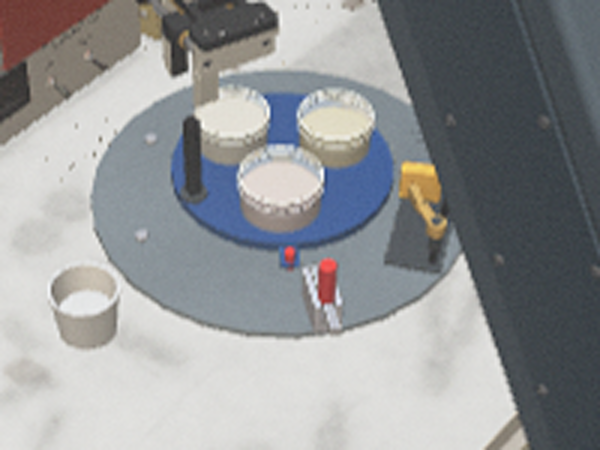

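Run:
```python
from h import *
g=np.load('geo.npz');A,H=g['A'],g['H'];a0=np.arctan2(H[1],H[0])
def T(b): return np.array([-np.sin(b),np.cos(b)])
def go(b,v):
    env.move_straight([*(A+.095*np.array([np.cos(b),np.sin(b)])),.121],max_speed=v,rotation=rot(b-np.pi/2))
    return -env.read_ft_force()[:2]@T(b)
go(a0,.12); base=env.read_ft_force()[:2]; print('base',base.round(2))
env.move_gripper(.30,force=20); print(env.read_gripper_width(),env.read_ft_force().round(2),env.read_time())
def F(b): return -(env.read_ft_force()[:2]-base)@T(b)
s=0
while s<.8:
    s+=.1; go(a0+s,.06); print(round(s,3),round(F(a0+s),2),end='; ')
    if F(a0+s)>8: print('early!');break
print(env.read_time())
while s<1.75:
    s+=.012; go(a0+s,.02); f=F(a0+s); print(round(s,3),round(f,1),end='; ')
    if f>9: break
print('\ncontact',s,env.read_ee_pos().round(4),env.read_time(),env.read_ft_force().round(2))
np.savez('st.npz',s=s,base=base)
```

```text
base [-0.59  0.33]
0.30390104938336915 [-0.11  0.43 -0.06] 12.9667
0.1 0.89; 0.2 1.24; 0.3 1.39; 0.4 1.06; 0.5 1.12; 0.6 1.21; 0.7 1.09; 0.8 0.25; 0.9 1.42; 15.7417
0.912 1.7; 0.924 1.5; 0.936 0.4; 0.948 0.6; 0.96 1.5; 0.972 0.9; 0.984 0.6; 0.996 0.8; 1.008 -0.2; 1.02 0.9; 1.032 0.6; 1.044 1.4; 1.056 -0.2; 1.068 0.3; 1.08 0.3; 1.092 0.3; 1.104 0.8; 1.116 0.2; 1.128 0.7; 1.14 0.3; 1.152 -0.5; 1.164 0.8; 1.176 0.3; 1.188 1.3; 1.2 0.1; 1.212 0.6; 1.224 1.2; 1.236 4.9; 1.248 5.5; 1.26 6.4; 1.272 6.8; 1.284 7.1; 1.296 5.9; 1.308 6.7; 1.32 6.7; 1.332 5.0; 1.344 1.9; 1.356 0.2; 1.368 -0.1; 1.38 6.8; 1.392 14.0; 
contact 1.3920000000000003 [ 0.5263 -0.0713  0.121 ] 25.9917 [ 7.99 11.56 -4.42]
```

Run:
```python
from h import *
g=np.load('geo.npz');A,H=g['A'],g['H'];a0=np.arctan2(H[1],H[0]);st=np.load('st.npz');s=float(st['s']);base=st['base']
def go(b,v,z=.121):
    env.move_straight([*(A+.095*np.array([np.cos(b),np.sin(b)])),z],max_speed=v,rotation=rot(b-np.pi/2))
def F(b): return -(env.read_ft_force()[:2]-base)@np.array([-np.sin(b),np.cos(b)])
print('start',F(a0+s))
for _ in range(6):
    if F(a0+s)>16: break
    s+=.0025; go(a0+s,.01); env.sleep(.05); print(round(s,4),round(F(a0+s),1))
for _ in range(6): env.sleep(.2); print(round(F(a0+s),1),end=' ')
print(env.read_time())
go(a0+s-.03,.02); print('back',F(a0+s)); go(a0+s-.065,.03)
env.move_gripper(.45); print('open',env.read_ft_force().round(2))
go(a0+s-.065,.12,.25)
env.move_straight([.40,-.05,.33],max_speed=.25)
for cam in ['top','scene']:
    im,d=env.read_camera(cam);save('f_'+cam,cv2.resize(im[130:280,250:450] if cam=='scene' else im[110:290,250:500],None,fx=3,fy=3,interpolation=cv2.INTER_CUBIC))
print(env.read_time())
```

```text
start 14.039863441754637
1.3945 16.2
16.7 15.9 16.7 16.4 15.6 15.3 27.4917
back 0.4477336750893799
open [-0.89 -0.07 -0.98]
30.6167
```

View pics/f_scene.png

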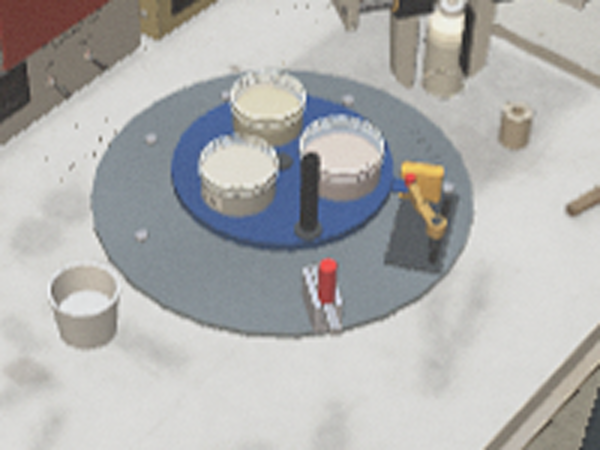

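View pics/f_top.png

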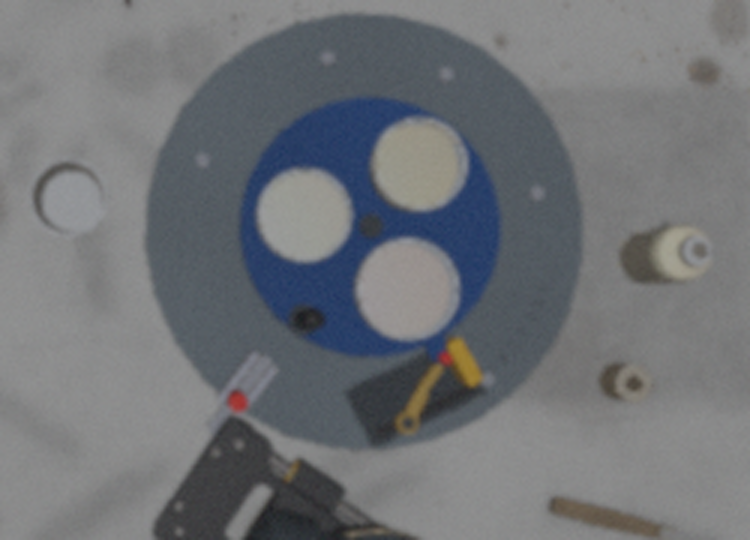

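The pin (446,358 in the top crop) sits between the yellow stop and the latch tip. The bolt post is out at (237,401), and the bottle, prop and cup have not moved. The arm is clear, so I'm handing in.

```bash
python3 -c "
from plant import env
print(env.hand_in())"
```

```text
the job is handed in; nothing more can be done
None
```

The carousel is latched against the yellow stop after a hold of a little over a second at about 12 N on the pin; the bolt is fully out, the bottle, prop and cup look unmoved in the final pictures, and the job was handed in at about 31 s.

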